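Open and hold the sample crate's gate

TASK

Make way for the crate's orange gate: lay the black-handled spatula that lies in front of it flat in the tray compartment with the blue pad, lengthwise and clear of the walls, and let go of it. Then squeeze the red catch's two tabs fully together, after that the blue catch's, take the gate's black post, and swing the gate past its click to wide open, about square to the crate. Finish while still holding the gate wide in the gripper, as it would spring back, and leave everything else where it is.

Things in the scene. Friction and masses are not known exactly. Their poses are not given: they have to be found in the camera images.
- spatula: Lab spatula lying on the table in the gate's way: 190 mm long along its x; black handle 105 x 16 x 14 mm at its -x end (x -95 to +10 mm), then a thin steel shank and a steel blade 56 x 30 x 3 mm at the +x end. Weighs about 60 g. Origin: middle of its length and width, underside; z up.
- spatula_grip (a point): Point on the spatula's handle above which it balances, 30 mm from its origin towards -x, at half the handle's height (7 mm over the underside).
- tray: Fixed grey open tray 240 x 170 x 25 mm, walls, floor and divider 5 mm thick; the divider runs along its x and makes two compartments of 230 x 77 mm. Origin: centre of its underside.
- pad: Thin blue pad 200 (its x) x 66 (its y) x 2 mm, fixed on the tray's floor in the middle of the free compartment (either one). Origin: centre of its underside; its top lies 7 mm over the table. The spatula goes here, its length along the pad's x, either way round.
- crate: White fixed bottle crate, 215 mm deep, 240 mm wide, walls to 120 mm. Origin: on the table under the middle of the shut gate; x points into the crate (away from the robot), y to its left. An aluminium header bar just behind the gate (top at 130 mm) carries the catches; a black detent housing, 150 mm high, stands at the left end (y 150 to 176 mm).
- catch_red: Red squeeze catch on the header, squeezed first: two upright tabs, each 24 mm (x) by 6 mm (y), 40 mm over their outer faces (y +-20 mm), tops 50 mm over the origin; around them hooks and teeth reach only 14 mm over it. Origin: midway between the tabs, at the header's top, 130 mm over the table; axes as the crate's. Red and blue, 90 mm apart, may be swapped.
- catch_blue: Blue squeeze catch, built just like the red one; squeezed second. Pinched along y, both tabs of a catch slide 10 mm inwards to their stops (then 20 mm over the outer faces); about 4 N moves a tab, and it stays where it is left. Origin and axes as for the red catch.
- red_left (a joint): Slide of the red catch's left (+y) tab in m: 0 apart, 0.010 fully squeezed.
- red_right (a joint): The same for the red catch's right (-y) tab.
- blue_left (a joint): Slide of the blue catch's left (+y) tab in m: 0 apart, 0.010 fully squeezed.
- blue_right (a joint): The same for the blue catch's right (-y) tab.
- gate_angle (a joint): Angle of the orange gate (190 mm long, 10 mm thick) in rad: 0 shut, 1.57 square to the crate, stop at 1.75. It swings towards the robot about an upright hinge at its left (+y) end, clockwise seen from above. A damped spring pulls it back (0.3 N at the post when shut, 1.6 N when wide); a detent from 0.35 to 0.75 takes some 5 N at the post; let go wide, it falls back to 0.7. Underside 8 mm up.
- gate: The orange slatted gate with its black post. Origin on its hinge line at table height; when shut its axes are the crate's, and the gate extends from the origin along -y.
- gate_hinge (a point): Point on the gate's hinge line, at table height: 100 mm to the left (+y) of the crate's origin.
- post (a point): Upright round black pull post with a yellow band, 16 mm diameter, top 168 mm over the table, fixed to the gate's front by a bracket 58 to 74 mm high. It stands 45 mm in front of the gate's middle plane, 170 mm along the gate from the hinge line. Origin: on its axis at table height; x points square through the gate from front to back, y along the gate to the hinge.
- brush: Brush, wooden handle, 200 mm, lying in the tray's other compartment; leave it.
- wine_bottle: Green wine bottle, 74 mm diameter, 290 mm tall; leave it.
- tape: Roll of tape lying flat, 90 mm diameter, 19 mm high; leave it.
- cork: Cork standing upright, 24 mm diameter, 45 mm tall; leave it.
- beaker: Glass beaker, 68 mm diameter, 90 mm tall; leave it.
- reagent_jar: Amber jar, 64 mm diameter, 70 mm tall; leave it.
- tasting_glass: Glass tumbler, 72 mm diameter, 110 mm tall; leave it.
There are look-alikes about, which are no part of the job. Leave any pink or yellow look-alike of the spatula alone.

How it is judged:
On the way, in this order (a step that is already met when the one before it is completed fails the run):
1. the spatula lies flat and lengthwise on the blue pad, let go and at rest, gate shut and both catches untouched (x of spatula in the frame of pad between -0.025 and 0.025 m and y of spatula in the frame of pad between -0.024 and 0.024 m and z of spatula in the frame of pad below 0.008 m and angle between spatula's own z axis and vertical below 0.12 rad and angle between the x axis of spatula and the x axis of pad, either way round below 0.2 rad and value of joint each of red_left, red_right, blue_left, blue_right below 0.004 m and value of joint gate_angle below 0.1 rad and contact force between the fingers and spatula below 0.1 N and linear speed of spatula below 0.03 m/s), for 0.2 s.
2. the red catch is squeezed, the blue one not yet (value of joint each of red_left, red_right above 0.007 m and value of joint each of blue_left, blue_right below 0.004 m and value of joint gate_angle below 0.1 rad), for 0.1 s.
3. the blue catch is squeezed too, the gate still shut (value of joint each of red_left, red_right, blue_left, blue_right above 0.007 m and value of joint gate_angle below 0.1 rad), for 0.1 s.
4. the gate has swung past its detent (value of joint gate_angle above 0.8 rad), for 0.05 s.
At the end, for the whole second after the job is handed in: The fingers hold the gate (over 0.5 N) with the gate still and more than 1.3 rad open, both catches squeezed (each tab over 7 mm), and the spatula lies flat on the blue pad, its origin within 25 mm lengthwise and 24 mm sideways of the pad's, aligned within 0.2 rad, untouched (x of spatula in the frame of pad between -0.025 and 0.025 m and y of spatula in the frame of pad between -0.024 and 0.024 m and z of spatula in the frame of pad below 0.008 m and angle between spatula's own z axis and vertical below 0.12 rad and angle between the x axis of spatula and the x axis of pad, either way round below 0.2 rad and value of joint each of red_left, red_right, blue_left, blue_right above 0.007 m and contact force between the fingers and spatula below 0.1 N and value of joint gate_angle above 1.3 rad and velocity of joint gate_angle between -0.1 and 0.1 rad/s and contact force between the fingers and gate above 0.5 N); the arm keeps its last pose, push and grip.
It fails at once if one of the things to be left alone is disturbed (moved over 30 mm or tipped over 0.5 rad) (distance of any of brush, wine_bottle, tape, cork, beaker, reagent_jar, tasting_glass from where it was at the start of the episode above 0.03 m or angle between any of brush, wine_bottle, tape, cork, beaker, reagent_jar, tasting_glass's own z axis and vertical above 0.5 rad).
It also fails if it takes over 72 s, if anything falls off the work surface, if the arm or the gripper's body presses on something with over 40 N, if the wrist force passes 120 N, or if a joint passes its speed limit or range.

ROBOT

A 6-joint arm with a two-finger parallel gripper is mounted at the origin on the work surface. World frame = base frame: x ahead of the robot, y to its left, z up, the work surface at z = 0. Lengths are in m, angles in rad, forces in N, time in s.
With the tool pointing down it reaches from about 0.3 to 0.875 m from the base axis. Payload 4.2 kg.
Tool frame: the origin (TCP) lies on the centre line of the jaws, within the pads' length; the fingertips stand 17 mm ahead of it and the grasp point (between the pads) lies 2 mm behind it; z points along the fingers, y is the line along which they close (so a half turn about z gives the same grasp; the last joint's range is limited). The gripper opens to 85 mm and grips with 20 to 120 N. Pads are 22 mm wide; open, the fingers measure 114 mm over their backs; the gripper's body (76 mm by 85 mm) begins 54 mm behind the grasp point. The pads swing forward as they close: fully open they stand 13 mm farther back than shut.
Start: joints at [-1.338, 0.32, 1.565, -0, 1.257, -0.02], TCP at [0.144, -0.557, 0.219] pointing down, gripper open.
Joint ranges: [-3.11, 3.11], [-0.84, 2.01], [0.21, 2.61], [-1.34, 4.49], [0.05, 2.63], [-2.56, 2.56]. Speed limits (rad/s): [2.57, 2.57, 3.14, 3.14, 3.14, 3.14].

INTERFACE

Orientations are given as [roll, pitch, yaw] about the fixed x, y, z axes, in that order (R = Rz(yaw) Ry(pitch) Rx(roll)).
In Python, from workcell import state, get_image, sign_off gives the robot as it stands. The module is installed in compiled form; this text tells all that it offers.
- The arm moves only by the tool step_arm, never from a script. Its argument "deltas" is one flat list of numbers, 4 for each row, row after row: the shift along the tool's x, y, z normalised to -1 to 1, where 1 is 0.1 m, then the turn about the tool's z normalised to -1 to 1, where 1 is 180 degrees. In form: [tx, ty, tz, spin, tx, ty, tz, spin, ...]. A call has 1 to 8 rows; each row is the pose to reach, as a shift and turn from the pose commanded when the call began, along the tool's axes at that moment, turning the shorter way round; what a row does not reach only later rows make up. A row lasts 1/10 s, in which the tool goes at most 50 mm and 8.59 degrees, less where a joint would pass 70% of its speed; a pose out of reach is approached as far as the arm can. A call with a number of a shift or a turn outside -1 to 1 is refused whole. A call with a gripper value outside its range is refused whole. "claw" is the closure in counts, from 0 (fully open) to 255 (shut), set as the call begins (left out, the last holds). The fingers move at their own pace and stop on an object; "grip_force" is the grip in N (left out, the last holds). Time passes only in rows, so rows that repeat a pose let the fingers close. It gives the time, the measured TCP pose, the force, the opening and the grip force at its end, in the units of the state.
- state(): the state, without advancing time (a new reading comes with each control period).
- get_image(name): name is "side" or "top"; returns a dict with "color" (384x512x3 uint8, red, green, blue), "z_map" (384x512 float32, m along the optical axis (not along the pixel's ray), 0 where there is no reading), "intrinsics" (3x3 intrinsics, pixels), "origin" and "attitude" of the camera in the world. Camera axes: x right, y down, z forward; pixel columns grow to the right and rows downward; lengths in m; the calibration is good to about 2 mm. A picture is of the moment at which its call begins.
- sign_off(): hands the job in; it is judged then, once.
The state is a dict: "t": time; "q": joint angles; "dq": joint speeds; "effort": joint torques, N m; "position": TCP position; "tool_rot": TCP orientation; "wrist_force": force on the tool from outside, world axes, zero at the start; "moment": the same for the moment, N m; "finger_gap": finger opening in m; "gripper_force": force on a finger pad.
Only numpy, scipy, OpenCV 4.12 (cv2) and the standard library are available. Lean on these libraries where they do the work, as an engineer would, in place of code of your own. Each camera call takes 0.05 s, during which the arm holds its last target. There are 200 camera calls.

## Working session

There is one attempt and no reset: what is moved stays moved. The work goes in short steps, Python scripts to look and compute and a tool call to move; the robot and the scene stay as the last step left them, time stands still between calls to the robot, and variables do not carry over. Pictures are saved under pics/ and viewed, at most 10 in all, crops included, and the job is handed in when it is done.

Besides the shell and the picture viewer there is one more tool, called after "Request:" as a command line: name --argument value ..., lists and objects as JSON in quotes. step_arm: Moves the arm, as the interface text tells. Scaled input: -1 to 1 covers 0.1 m each way for a shift and 180 degrees each way for a turn. Its arguments: {"type":"object","properties":{"deltas":{"type":"array","items":{"type":"number","minimum":-1,"maximum":1}},"claw":{"type":"number"},"grip_force":{"type":"number"}},"required":["deltas"]}

```bash
mkdir -p pics
python3 - <<'E'
from workcell import *
import cv2,numpy as np,pickle
s=state();print({k:np.round(v,3).tolist() for k,v in s.items()})
d={}
for n in("top","side"):
    im=get_image(n);d[n]=im;print(n,im["intrinsics"],im["origin"],im["attitude"])
    cv2.imwrite(f"pics/{n}0.png",cv2.resize(im["color"][...,::-1],(800,600),interpolation=cv2.INTER_CUBIC))
pickle.dump(d,open("d0.pkl","wb"))
E
```

```text
{'t': 0.0, 'q': [-1.338, 0.32, 1.566, 0.0, 1.257, -0.02], 'dq': [-0.0, 0.0, -0.001, 0.0, 0.0, 0.001], 'effort': [0.002, -41.551, -23.416, 0.0, 0.008, -0.0], 'position': [0.144, -0.556, 0.218], 'tool_rot': [-3.14, -0.0, 0.253], 'wrist_force': [-0.835, -0.604, -0.765], 'moment': [0.046, -0.063, -0.006], 'gripper_force': 0.0, 'finger_gap': 0.085}
top [[462.10335931   0.         249.10821951]
 [  0.         462.10335931 189.87737348]
 [  0.           0.           1.        ]] [0.25564381 0.05146681 1.36204878] [-2.98428632  0.0114233  -1.58654299]
side [[469.01114962   0.         256.7067583 ]
 [  0.         469.01114962 181.31780701]
 [  0.           0.           1.        ]] [-0.25968274  1.02653216  1.10546906] [-2.26347417  0.0176914  -2.52676696]
```

View pics/top0.png

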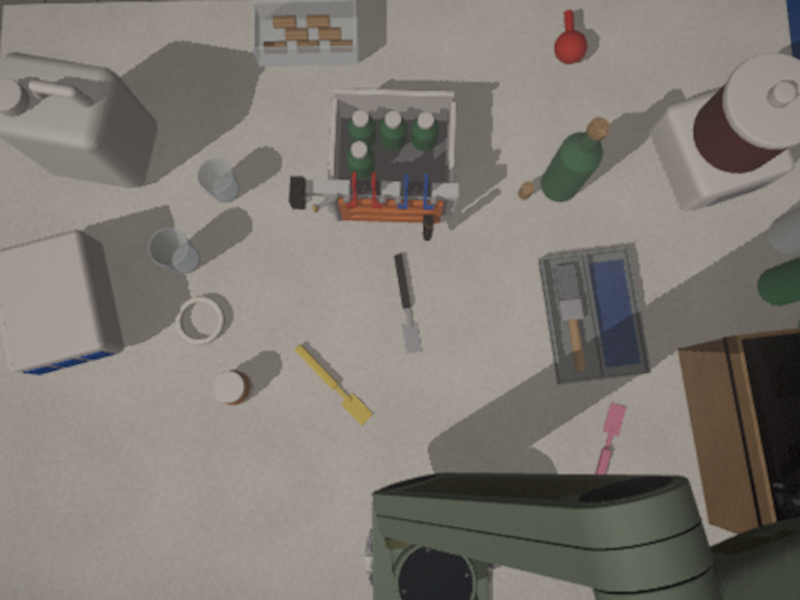

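View pics/side0.png

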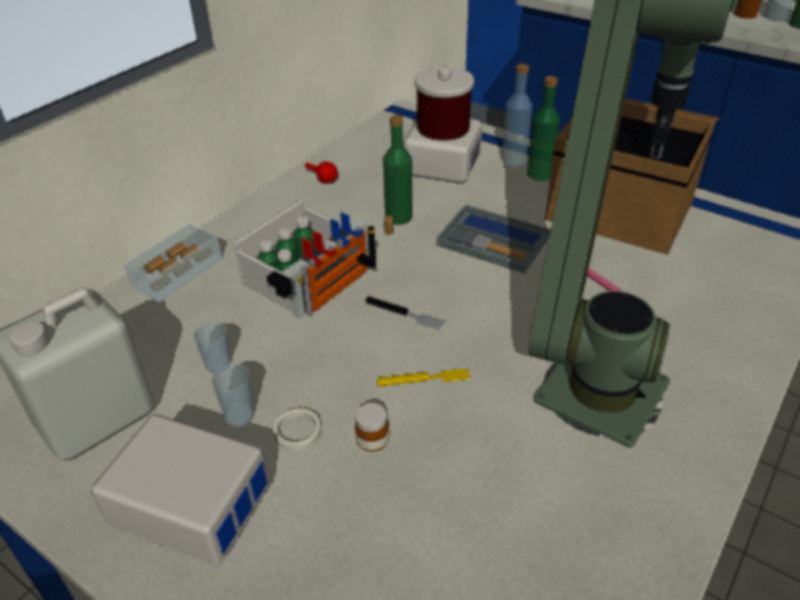

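The top view shows the black-handled spatula (handle 402,282, blade 412,338), the pad in the right tray compartment (617,312), the red (365,190) and blue (416,190) catches, and the post at (428,226). The side view agrees with this.

```bash
cat > h.py <<'E'
import numpy as np,cv2
from scipy.spatial.transform import Rotation as R
def rays(im,uv):
    K=im["intrinsics"];uv=np.atleast_2d(uv).astype(float)
    d=np.c_[(uv[:,0]-K[0,2])/K[0,0],(uv[:,1]-K[1,2])/K[1,1],np.ones(len(uv))]
    return d@R.from_euler("xyz",im["attitude"]).as_matrix().T
def plane(im,uv,z):
    d=rays(im,uv);o=np.array(im["origin"]);return o+d*((z-o[2])/d[:,2])[:,None]
def cloud(im):
    v,u=np.mgrid[:384,:512];uv=np.c_[u.ravel(),v.ravel()]
    return (np.array(im["origin"])+rays(im,uv)*im["z_map"].reshape(-1,1)).reshape(384,512,3)
def hsv(im): return cv2.cvtColor(im["color"],cv2.COLOR_RGB2HSV)
def roi(m,x0,y0,x1,y1):
    o=np.zeros_like(m);o[y0:y1,x0:x1]=m[y0:y1,x0:x1];return o
E
python3 - <<'E'
from h import *
import pickle
np.set_printoptions(precision=4,suppress=True)
d=pickle.load(open("d0.pkl","rb"));t=d["top"];s=d["side"]
def rect(im,m,z,nm):
    v,u=np.nonzero(m);P=plane(im,np.c_[u,v],z)[:,:2]
    c,(w,h),a=cv2.minAreaRect(P.astype(np.float32)*1000);print(nm,len(u),"c",np.array(c)/1000,"wh",w,h,"ang",a,"mean",P.mean(0))
H=hsv(t)
rect(t,roi(H[...,2]<70,245,155,275,200),.012,"handle top")
rect(t,roi((H[...,0]>100)&(H[...,0]<130)&(H[...,1]>80),365,155,420,245),.007,"pad top")
C={n:cloud(d[n]) for n in d}
B={"top":(200,95,300,160),"side":(150,120,245,200)}
for n in d:
    H=hsv(d[n]);h,sa,v=[H[...,i].astype(int) for i in range(3)]
    for nm,m in dict(red=((h<5)|(h>172))&(sa>150),blue=(h>105)&(h<130)&(sa>130),org=(h>5)&(h<15)&(sa>150),yel=(h>20)&(h<35)&(sa>100)).items():
        m=roi(m,*B[n]);P=C[n][m];
        if len(P)==0: continue
        print(n,nm,len(P),"z",np.percentile(P[:,2],[0,10,50,90,100]))
        if nm in("red","blue"):
            Q=P[P[:,2]>.16];print("  hi",len(Q),Q.mean(0) if len(Q) else'',Q[:,:2].min(0),Q[:,:2].max(0))
        if nm=="org":print("  rng",np.percentile(P,[1,50,99],axis=0)); 
        if nm=="yel":print("  ",P.mean(0),P.min(0),P.max(0))
    m=roi(v<45,*B[n]);P=C[n][m];Q=P[P[:,2]>.1];k=Q[:,1]<0.03
    print(n,"dark>0.1",len(Q));
    if len(Q):print(np.round(Q,3)[::max(1,len(Q)//25)])
    # tall white crate walls
    P=C[n][roi((v>60)&(sa<40),*B[n])];P=P[(P[:,2]>.112)&(P[:,2]<.135)];print("walltop rng",np.percentile(P,[1,99],axis=0))
for n,(w) in {"t":t,"s":s}.items(): cv2.imwrite(f"pics/c_{n}.png",0*w["color"])
a=cv2.resize(t["color"][100:160,180:300,::-1],(780,390),interpolation=cv2.INTER_NEAREST)
cv2.imwrite("pics/crop1.png",a)
E
```

```text
handle top 138 c [0.5006 0.0396] wh 101.08417510986328 12.254681587219238 ang 8.219225883483887 mean [0.5008 0.0396]
pad top 602 c [ 0.4666 -0.3584] wh 126.9931640625 55.93265914916992 ang 5.921238899230957 mean [ 0.4627 -0.358 ]
top red 69 z [0.1297 0.139  0.1444 0.181  0.1864]
  hi 21 [0.6455 0.1011 0.1793] [0.636  0.0855] [0.6561 0.1216]
top blue 29 z [0.1378 0.1412 0.1759 0.1823 0.1829]
  hi 16 [0.6424 0.0122 0.18  ] [ 0.6318 -0.0022] [0.6522 0.0327]
top org 276 z [0.0119 0.0334 0.0759 0.1289 0.1352]
  rng [[ 0.6157 -0.0286  0.0234]
 [ 0.6206  0.0605  0.0759]
 [ 0.6286  0.1459  0.1329]]
top dark>0.1 0
walltop rng [[ 0.6222 -0.0618  0.1143]
 [ 0.6638  0.1951  0.1348]]
side red 168 z [0.1227 0.1366 0.1483 0.1754 1.1055]
  hi 55 [0.6299 0.122  0.1886] [-0.2597  0.0844] [0.657  1.0265]
side blue 147 z [0.0895 0.1364 0.1495 0.1748 1.1055]
  hi 48 [0.6231 0.0394 0.1904] [-0.2597 -0.0052] [0.6576 1.0265]
side org 883 z [-0.0016  0.0128  0.0671  0.1219  1.1055]
  rng [[ 0.6021 -0.0403  0.0049]
 [ 0.6217  0.0635  0.0671]
 [ 0.7208  0.1534  0.1725]]
side yel 27 z [0.019  0.0473 0.1482 0.165  0.1664]
   [0.6303 0.0696 0.1287] [ 0.5688 -0.0204  0.019 ] [0.7807 0.1991 0.1664]
side dark>0.1 217
[[ 0.576 -0.005  0.166]
 [ 0.571 -0.002  0.148]
 [ 0.577 -0.003  0.132]
 [ 0.576 -0.001  0.126]
 [ 0.575  0.     0.118]
 [ 0.57   0.002  0.112]
 [ 0.569 -0.007  0.103]
 [ 0.658  0.218  0.15 ]
 [ 0.651  0.22   0.15 ]
 [ 0.653  0.228  0.15 ]
 [ 0.634  0.211  0.148]
 [ 0.642  0.221  0.146]
 [ 0.657  0.235  0.145]
 [ 0.628  0.226  0.152]
 [ 0.644  0.238  0.148]
 [ 0.622  0.224  0.15 ]
 [ 0.64   0.234  0.143]
 [ 0.617  0.22   0.145]
 [ 0.623  0.233  0.147]
 [ 0.637  0.234  0.137]
 [ 0.617  0.218  0.135]
 [ 0.619  0.229  0.138]
 [ 0.621  0.237  0.137]
 [ 0.634  0.234  0.125]
 [ 0.618  0.214  0.119]
 [ 0.619  0.223  0.12 ]
 [ 0.617  0.23   0.122]
 [-0.26   1.027  1.105]]
walltop rng [[ 0.6236 -0.0613  0.1126]
 [ 0.8426  0.2365  0.134 ]]
```

View pics/crop1.png

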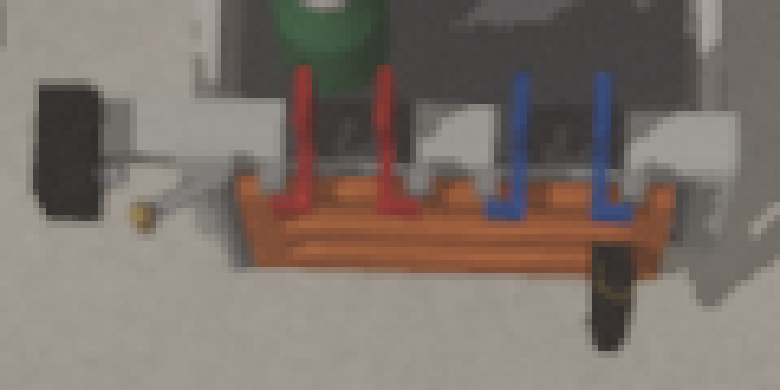

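Request:
step_arm --deltas '[0.48, -0.49, 0, 0, 0.96, -0.98, 0, 0, 0.96, -0.98, 0, 0]' --claw 110 --grip_force 40

```text
t: 0.4
position: [0.2131, -0.4506, 0.2226]
tool_rot: [3.108, 0.006, 0.253]
wrist_force: [1.6, -1.0, 1.7]
finger_gap: 0.0486
gripper_force: 0.0
```

Request:
step_arm --deltas '[0.3, -0.3, 0, 0, 0.6, -0.6, 0, 0, 0.96, -0.98, 0, 0, 0.96, -0.98, 0, 0]'

```text
t: 0.8
position: [0.2819, -0.3145, 0.2182]
tool_rot: [-3.139, -0.001, 0.258]
wrist_force: [-1.0, -1.0, -0.6]
finger_gap: 0.0486
gripper_force: 0.0
```

Request:
step_arm --deltas '[0.3, -0.3, 0, 0, 0.6, -0.6, 0, 0, 0.96, -0.98, 0, 0, 0.96, -0.98, 0, 0]'

```text
t: 1.2
position: [0.3508, -0.1964, 0.2184]
tool_rot: [-3.14, -0.001, 0.259]
wrist_force: [-0.3, -0.8, 0.3]
finger_gap: 0.0487
gripper_force: 0.0
```

Request:
step_arm --deltas '[0.3, -0.3, 0, 0, 0.6, -0.6, 0, 0, 0.96, -0.98, 0, 0, 0.96, -0.98, 0, 0]'

```text
t: 1.6
position: [0.4196, -0.0782, 0.2183]
tool_rot: [-3.141, -0.001, 0.259]
wrist_force: [-0.8, -0.3, 0.8]
finger_gap: 0.0486
gripper_force: 0.0
```

Request:
step_arm --deltas '[0.3, -0.3, 0, 0, 0.6, -0.6, 0, 0.035, 0.96, -0.98, 0, 0.035, 0.96, -0.98, 0, 0.035, 0.96, -0.98, 0, 0.035]'

```text
t: 2.1
position: [0.4861, 0.037, 0.2179]
tool_rot: [3.141, 0.002, 0.144]
wrist_force: [-0.3, -0.1, 0.3]
finger_gap: 0.0485
gripper_force: 0.0
```

```bash
cat >> h.py <<'E'
def go(s,tgt,yaw):
    Rm=R.from_euler("xyz",s["tool_rot"]).as_matrix()
    d=Rm.T@(np.array(tgt)-s["position"]);dy=(s["tool_rot"][2]-yaw)
    print("go",np.round(d/.1,3),"spin",round(dy/np.pi,4))
E
python3 - <<'E'
from h import *
from workcell import *
import pickle
np.set_printoptions(precision=4,suppress=True)
s=state();print(s["position"],s["tool_rot"],s["t"],s["q"])
go(s,[.488,.0378,.021],.143)
t=get_image("top");d={"top":t,"side":get_image("side")};pickle.dump(d,open("d1.pkl","wb"))
for nm,im in(("0",pickle.load(open("d0.pkl","rb"))["top"]),("1",t)):
    H=hsv(im);m=roi((H[...,0]>100)&(H[...,0]<130)&(H[...,1]>55),365,155,420,245)
    m=cv2.morphologyEx(m.astype(np.uint8),cv2.MORPH_OPEN,np.ones((3,3)))
    v,u=np.nonzero(m);P=plane(im,np.c_[u,v],.007)[:,:2]
    c,wh,a=cv2.minAreaRect(P.astype(np.float32)*1000);print(nm,c,wh,a,P.mean(0))
cv2.imwrite("pics/top1.png",cv2.resize(t["color"][110:260,190:430,::-1],(800,500)))
E
```

```text
[0.4861 0.037  0.2179] [3.1406 0.0016 0.1442] 2.1 [ 0.0531  0.1831  1.7549 -0.0012  1.2051  1.4801]
go [ 0.023 -0.007  1.969] spin 0.0004
0 (433.71588134765625, -359.96112060546875) (196.9911651611328, 62.92459487915039) 5.910359859466553 [ 0.4326 -0.36  ]
1 (433.7696838378906, -359.1555480957031) (197.4624786376953, 62.78630447387695) 6.356169700622559 [ 0.432  -0.3597]
```

View pics/top1.png

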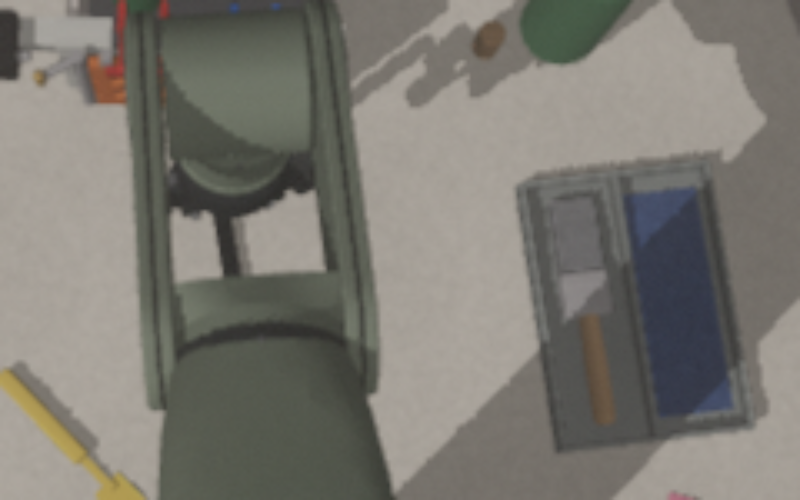

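The pad is clear in the right compartment, at (0.434,-0.360), 6.1°, and its size matches. The arm covers the spatula from above. Descending to grip.

Request:
step_arm --deltas '[0.02, -0.01, 0.35, 0, 0.02, -0.01, 0.7, 0, 0.02, -0.01, 1, 0, 0.02, -0.01, 1, 0]'

```text
t: 2.6
position: [0.4841, 0.037, 0.1153]
tool_rot: [-3.141, 0.009, 0.141]
wrist_force: [0.2, -0.5, -0.1]
finger_gap: 0.0484
gripper_force: 0.0
```

Request:
step_arm --deltas '[0, 0, 0.3, 0, 0, 0, 0.6, 0, 0, 0, 0.85, 0, 0, 0, 0.97, 0, 0, 0, 0.97, 0]'

```text
t: 3.1
position: [0.4875, 0.0379, 0.0215]
tool_rot: [3.141, 0.001, 0.141]
wrist_force: [-0.7, 0.1, 0.2]
finger_gap: 0.0486
gripper_force: 0.0
```

Run:
```python
from h import *
from workcell import *
s=state();print(s["position"],s["wrist_force"])
t=get_image("side");C=cloud(t)
cv2.imwrite("pics/side1.png",cv2.resize(t["color"][140:260,190:350,::-1],(800,600)))
```

```text
[0.48752649 0.03785004 0.02151472] [-0.73887745  0.06202438  0.1707695 ]
```

View pics/side1.png

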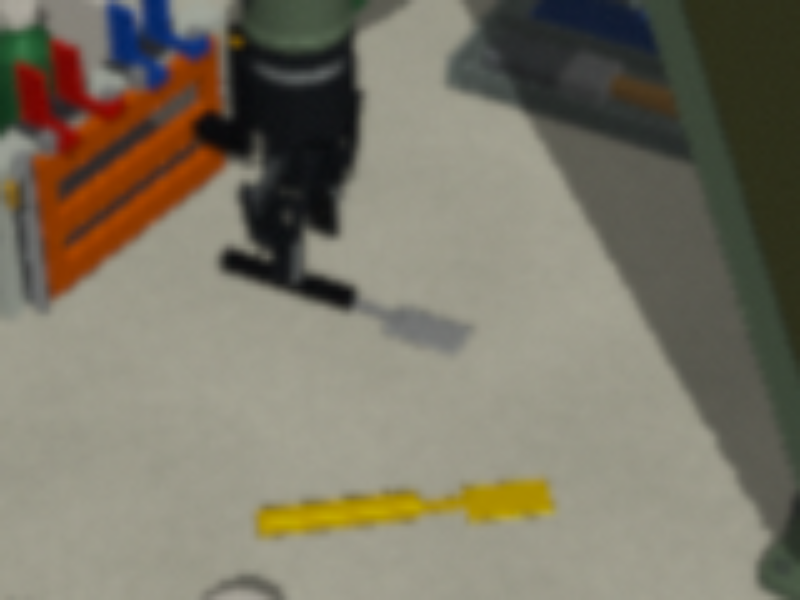

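Request:
step_arm --deltas '[0, 0, 0, 0, 0, 0, 0, 0, 0, 0, 0, 0, 0, 0, 0, 0]' --claw 255

```text
t: 3.55
position: [0.4882, 0.039, 0.0221]
tool_rot: [3.141, -0.001, 0.143]
wrist_force: [-0.4, 0.5, -0.3]
finger_gap: -0.0002
gripper_force: 0.0
```

Request:
step_arm --deltas '[0, 0, -0.2, 0, 0, 0, -0.5, 0, 0, 0, -0.8, 0, 0, 0, -1, 0, 0, 0, -1, 0]'

```text
t: 4.05
position: [0.4899, 0.0392, 0.1243]
tool_rot: [3.141, -0.007, 0.143]
wrist_force: [0.3, 0.8, -0.7]
finger_gap: 0.0001
gripper_force: 0.0
```

Run:
```python
from h import *
from workcell import *
s=state();print(s["position"],s["tool_rot"],s["finger_gap"])
go(s,[.4636,-.3565,.08],.107)
```

```text
[0.48989541 0.03921298 0.12434979] [ 3.14089571 -0.00675004  0.14308489] 0.00012233326015953532
go [-0.828  3.879  0.441] spin 0.0115
```

The grip closed on nothing; look again.

Request:
step_arm --deltas '[-0.5, 0, -0.3, 0, -1, 0, -0.3, 0, -1, 0, -0.3, 0]' --claw 110

```text
t: 4.35
position: [0.3825, 0.0244, 0.1501]
tool_rot: [-3.141, 0.007, 0.143]
wrist_force: [0.5, 0.6, -0.8]
finger_gap: 0.0432
gripper_force: 0.0
```

Run:
```python
from h import *
from workcell import *
np.set_printoptions(precision=4,suppress=True)
import pickle
t=get_image("side");s0=pickle.load(open("d0.pkl","rb"))["side"]
for im in(s0,t):
    v,u=np.nonzero(roi(hsv(im)[...,2]<60,225,185,275,205))
    P=plane(im,np.c_[u,v],.007)[:,:2]; c,wh,a=cv2.minAreaRect(P.astype(np.float32)*1000);print(len(u),u.min(),u.max(),v.min(),v.max(),c,wh,a)
cv2.imwrite("pics/side2.png",np.hstack([cv2.resize(i["color"][150:230,190:310,::-1],(400,300)) for i in(s0,t)]))
```

```text
112 235 260 190 201 (503.5653076171875, 38.24143981933594) (104.98389434814453, 20.357929229736328) 7.891711711883545
103 235 260 190 200 (503.56732177734375, 38.08104705810547) (104.86285400390625, 18.671846389770508) 8.674417495727539
```

View pics/side2.png

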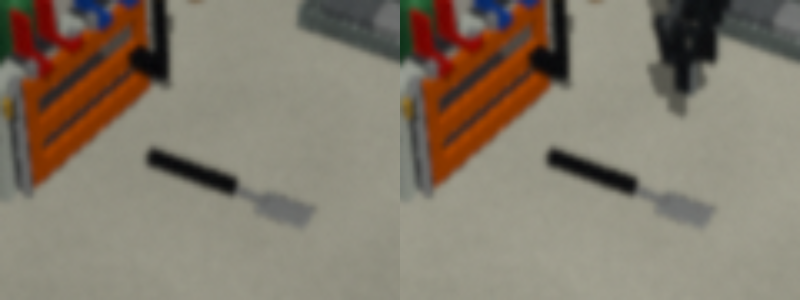

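Run:
```python
from h import *
from workcell import *
np.set_printoptions(precision=4,suppress=True)
s=state();p=s["position"];print(p,s["tool_rot"],s["finger_gap"])
t=get_image("side");C=cloud(t);v=hsv(t)[...,2]
m=(abs(C[...,0]-p[0])<.06)&(abs(C[...,1]-p[1])<.07)&(C[...,2]>.05)&(C[...,2]<.3)
P=C[m];o=np.argsort(P[:,2])[:25];print(len(P));print(np.c_[P[o],np.argwhere(m)[o]])
q=np.argwhere(m)[o[0]]; print(q)
a=t["color"][max(0,q[0]-70):q[0]+20,q[1]-60:q[1]+60,::-1];cv2.imwrite("pics/tip.png",cv2.resize(a,(800,600)))
```

```text
[0.3843 0.0245 0.1505] [-3.1413  0.0041  0.1427] 0.04817228682932543
537
[[  0.389    0.0518   0.1639 174.     272.    ]
 [  0.3822  -0.0026   0.1642 166.     283.    ]
 [  0.3773   0.0522   0.1654 175.     275.    ]
 [  0.3916   0.001    0.1666 165.     280.    ]
 [  0.3968  -0.001    0.1672 164.     279.    ]
 [  0.3784   0.0563   0.1676 175.     274.    ]
 [  0.3854  -0.0013   0.1678 165.     282.    ]
 [  0.3905  -0.0032   0.1685 164.     281.    ]
 [  0.3724   0.0538   0.1687 175.     276.    ]
 [  0.3789  -0.0032   0.1694 165.     284.    ]
 [  0.3816  -0.0014   0.1694 165.     283.    ]
 [  0.3868   0.0024   0.1696 165.     281.    ]
 [  0.3779   0.057    0.1724 174.     274.    ]
 [  0.3754   0.0493   0.1725 173.     276.    ]
 [  0.3904   0.003    0.1725 164.     280.    ]
 [  0.3844   0.0003   0.1734 164.     282.    ]
 [  0.3953   0.0014   0.1735 163.     279.    ]
 [  0.3717   0.0493   0.1741 173.     277.    ]
 [  0.3921   0.0004   0.1743 163.     280.    ]
 [  0.3688   0.0537   0.1743 174.     277.    ]
 [  0.3792   0.0608   0.1743 174.     273.    ]
 [  0.3713   0.0556   0.1745 174.     276.    ]
 [  0.3783  -0.0021   0.1745 164.     284.    ]
 [  0.3814   0.0576   0.1753 173.     273.    ]
 [  0.3803   0.0009   0.1755 164.     283.    ]]
[174 272]
```

View pics/tip.png

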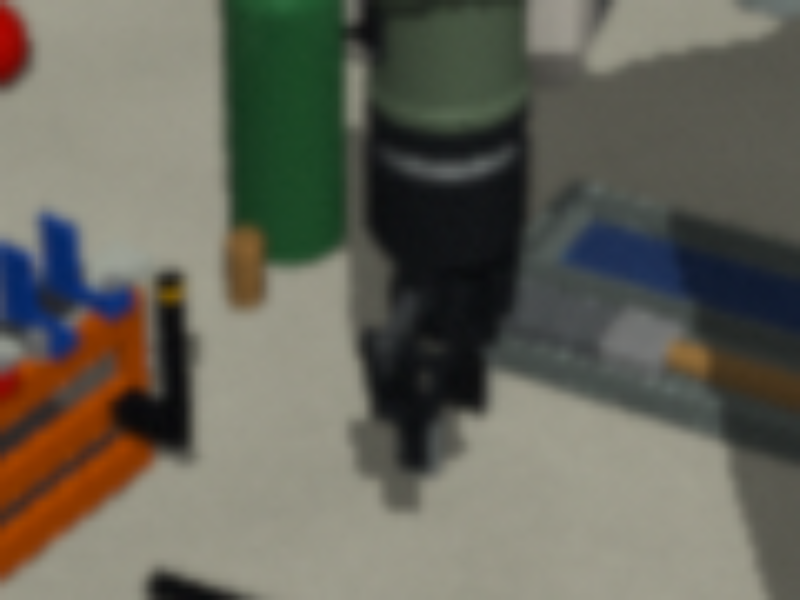

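Run:
```python
from h import *
from workcell import *
np.set_printoptions(precision=3,suppress=True,linewidth=200)
t=get_image("side");C=cloud(t)
print(C[162:186,264:284,2]);print(hsv(t)[162:186,264:284,2])
```

```text
[[-0.004 -0.002  0.234  0.236  0.237  0.235  0.241  0.241  0.243  0.238  0.233  0.226  0.221  0.218  0.178  0.177  0.173  0.18   0.18   0.178]
 [-0.002 -0.001  0.226  0.228  0.221  0.225  0.235  0.233  0.238  0.237  0.231  0.221  0.222  0.213  0.171  0.172  0.174  0.176  0.178  0.175]
 [-0.003 -0.003  0.225  0.226  0.222  0.223  0.223  0.223  0.23   0.231  0.226  0.214  0.214  0.213  0.166  0.17   0.168  0.172  0.172  0.174]
 [-0.002  0.002  0.217  0.216  0.218  0.221  0.219  0.222  0.229  0.228  0.223  0.216  0.214  0.212  0.004 -0.003  0.163  0.167  0.173  0.169]
 [ 0.001 -0.005  0.004  0.217  0.218  0.221  0.218  0.222  0.222  0.224  0.221  0.207  0.208  0.201  0.002  0.002 -0.001  0.001  0.002 -0.001]
 [ 0.002  0.001  0.002  0.003 -0.004 -0.003  0.214  0.215  0.216  0.22   0.213  0.199  0.198  0.197 -0.001  0.004 -0.002  0.001 -0.004  0.003]
 [ 0.001 -0.    -0.006 -0.001 -0.005 -0.006  0.192  0.195  0.197  0.213  0.199  0.197  0.195  0.191 -0.004 -0.001  0.002 -0.004 -0.001  0.002]
 [-0.     0.003  0.001 -0.008 -0.001 -0.003  0.189  0.194  0.194  0.196  0.195  0.191  0.195  0.188
[... 3625 characters left out ...]
52 154 152 152 152 152 152 152 153]
 [150 150 151 153 142 114  94  90  90 103 136 152 154 150 151 151 150 152 152 153]
 [153 152 154 155 148 125 102  94  93 106 135 149 153 150 150 151 152 153 153 155]
 [151 152 154 154 152 144 126 115 113 121 138 150 153 151 151 151 153 153 154 154]
 [153 153 154 155 154 151 148 146 146 147 150 153 155 152 152 152 153 154 154 153]
 [153 153 153 156 155 154 155 155 154 155 156 153 153 153 153 154 155 155 153 152]
 [154 156 154 154 154 155 154 155 157 155 155 155 154 154 155 156 155 155 152 153]
 [156 156 155 155 155 156 155 156 157 157 156 155 155 155 156 156 156 154 153 154]
 [157 156 157 157 156 157 156 158 156 156 154 156 155 155 155 155 156 154 153 155]]
```

The patches are only shadows. Depth puts the real fingertips at z≈0.165 with the TCP reported at 0.150, far higher than the stated geometry. I'll measure the tip height at narrower openings.

Request:
step_arm --deltas '[0, 0, 0, 0, 0, 0, 0, 0, 0, 0, 0, 0, 0, 0, 0, 0]' --claw 165

```text
t: 4.9
position: [0.3893, 0.0248, 0.1512]
tool_rot: [3.142, 0.001, 0.143]
wrist_force: [0.3, 0.5, 0.4]
finger_gap: 0.03
gripper_force: 0.0
```

```bash
cat > tip.py <<'E'
from h import *
from workcell import *
np.set_printoptions(precision=4,suppress=True)
s=state();p=s["position"];print(p,s["finger_gap"])
t=get_image("side");C=cloud(t);V=hsv(t)[...,2]
m=(abs(C[...,0]-p[0])<.05)&(abs(C[...,1]-p[1])<.06)&(C[...,2]>.05)&(C[...,2]<p[2]+.035)
P=C[m];print(len(P),P.min(0),P.max(0),np.percentile(P,[3,50,97],axis=0).tolist())
for k in(P[:,1]>p[1],P[:,1]<p[1]):
    print(len(P[k]),P[k].min(0),P[k].mean(0))
E
python3 tip.py
```

```text
[0.3893 0.0248 0.1512] 0.030020371388756878
54 [ 0.374  -0.      0.1618] [0.3955 0.0563 0.1861] [[0.3765000162819965, 0.005188767588579157, 0.16656150722404575], [0.38492890913690553, 0.026558482853637655, 0.17518305618006857], [0.39456034580205557, 0.05397038458328341, 0.1855017613308291]]
27 [0.374  0.0411 0.1618] [0.3839 0.0492 0.1767]
27 [ 0.38   -0.      0.1641] [0.3874 0.0084 0.1758]
```

Request:
step_arm --deltas '[0, 0, 0, 0, 0, 0, 0, 0, 0, 0, 0, 0, 0, 0, 0, 0]' --claw 255

```text
t: 5.35
position: [0.3889, 0.0248, 0.1515]
tool_rot: [3.141, -0.0, 0.143]
wrist_force: [0.4, -0.3, -0.4]
finger_gap: 0.0001
gripper_force: 0.0
```

```bash
python3 tip.py
```

```text
[0.3889 0.0248 0.1515] 0.00012084506909022543
34 [0.3771 0.0189 0.1625] [0.3977 0.0396 0.1862] [[0.37757515154633675, 0.02000412595564605, 0.167769148015453], [0.38205838778618834, 0.03275696611920603, 0.1759669479359306], [0.3946489668789425, 0.03932114309869094, 0.18502354834167112]]
29 [0.3771 0.0275 0.1625] [0.3848 0.0338 0.1761]
5 [0.378  0.0189 0.1678] [0.379  0.0206 0.1765]
```

Fingertips are actually ~12 mm behind the reported TCP at every opening (a bias of ~29 mm in z); the xy position is right. I'll go lower by that much, checking force.

Request:
step_arm --deltas '[0.5, -0.01, 0.4, 0, 1, -0.02, 0.8, 0, 1, -0.02, 1, 0, 1, -0.02, 1, 0]' --claw 145

```text
t: 5.8
position: [0.4872, 0.0412, 0.0469]
tool_rot: [-3.141, 0.008, 0.143]
wrist_force: [-1.2, 1.0, -0.0]
finger_gap: 0.0364
gripper_force: 0.0
```

Request:
step_arm --deltas '[0.01, 0, 0.2, 0, 0.01, 0, 0.35, 0, 0.01, 0, 0.45, 0, 0.01, 0, 0.48, 0, 0.01, 0, 0.48, 0]'

```text
t: 6.3
position: [0.4885, 0.0411, 0.0041]
tool_rot: [3.141, -0.0, 0.143]
wrist_force: [-0.2, -0.0, 0.7]
finger_gap: 0.0369
gripper_force: 0.0
```

Run:
```python
from h import *
from workcell import *
s=state();print(s["position"],s["tool_rot"],s["wrist_force"]);go(s,[.4895,.0375,-.008],.145)
```

```text
[0.48846687 0.04105279 0.00406651] [ 3.14143933e+00 -4.45505077e-04  1.42841013e-01] [-0.18038137 -0.00807986  0.69006662]
go [0.005 0.037 0.121] spin -0.0007
```

Request:
step_arm --deltas '[0, 0.04, 0.03, 0, 0, 0.04, 0.06, 0, 0, 0.04, 0.08, 0, 0, 0.04, 0.1, 0, 0, 0.04, 0.1, 0]'

```text
t: 6.8
position: [0.489, 0.0372, -0.0067]
tool_rot: [3.142, 0.0, 0.143]
wrist_force: [-0.8, 0.4, 0.2]
finger_gap: 0.0371
gripper_force: 0.0
```

Request:
step_arm --deltas '[0, 0, 0, 0, 0, 0, 0, 0, 0, 0, 0, 0, 0, 0, 0, 0]' --claw 255

```text
t: 7.2
position: [0.4893, 0.0372, -0.0063]
tool_rot: [3.141, -0.0, 0.143]
wrist_force: [-0.7, 0.2, 1.6]
finger_gap: 0.0144
gripper_force: 41.1
```

Request:
step_arm --deltas '[0, 0, -0.2, 0, 0, 0, -0.5, 0, 0, 0, -0.8, 0, 0, 0, -1, 0, 0, 0, -1, 0]'

```text
t: 7.7
position: [0.4911, 0.0373, 0.096]
tool_rot: [3.141, -0.006, 0.143]
wrist_force: [0.6, -0.2, -0.3]
finger_gap: 0.0148
gripper_force: 40.8
```

Run:
```python
from h import *
from workcell import *
s=state();print(s["position"],s["tool_rot"],s["finger_gap"],s["gripper_force"],s["wrist_force"])
go(s,[.4636,-.3565,.09],.107)
t=get_image("side")
cv2.imwrite("pics/side3.png",cv2.resize(t["color"][120:220,190:350,::-1],(800,500)))
```

```text
[0.49108698 0.03729945 0.09597166] [ 3.14096059 -0.00619874  0.14286539] 0.014764272382009664 40.787941217422485 [ 0.63762047 -0.19324794 -0.26832775]
go [-0.833  3.859  0.057] spin 0.0114
```

View pics/side3.png

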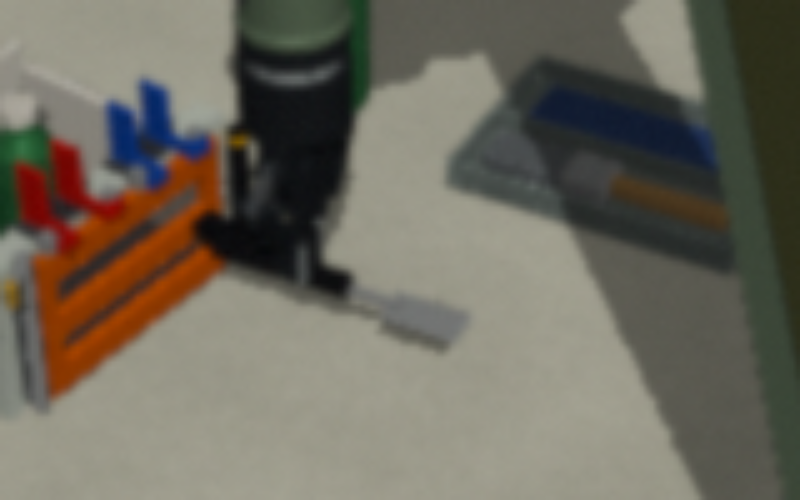

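The spatula is held level, the handle end near the post. Back off in -x first, then go over to the pad.

Request:
step_arm --deltas '[-0.4, 0, 0, 0, -0.83, 0, 0, 0, -0.83, 0.3, 0, 0, -0.83, 0.7, 0, 0, -0.83, 0.96, 0, 0, -0.83, 0.96, 0, 0]'

```text
t: 8.35
position: [0.4203, -0.0717, 0.0922]
tool_rot: [3.142, 0.002, 0.139]
wrist_force: [0.2, 0.3, 0.2]
finger_gap: 0.0143
gripper_force: 40.8
```

Request:
step_arm --deltas '[0, 0.35, 0, 0, 0, 0.7, 0, 0, 0, 0.96, 0, 0, 0, 0.96, 0, 0]'

```text
t: 8.75
position: [0.4344, -0.1662, 0.0923]
tool_rot: [-3.141, 0.001, 0.14]
wrist_force: [-0.9, 1.1, -0.3]
finger_gap: 0.0143
gripper_force: 40.8
```

Request:
step_arm --deltas '[0, 0.35, 0, 0, 0, 0.7, 0, 0, 0, 0.96, 0, 0, 0, 0.96, 0, 0]'

```text
t: 9.15
position: [0.4484, -0.2608, 0.0924]
tool_rot: [-3.141, 0.001, 0.141]
wrist_force: [0.0, -0.8, 0.3]
finger_gap: 0.0145
gripper_force: 40.8
```

Request:
step_arm --deltas '[0, 0.35, 0, 0, 0, 0.7, 0, 0.012, 0, 0.96, 0, 0.012, 0, 0.96, 0, 0.012, 0, 0.96, 0, 0.012]'

```text
t: 9.65
position: [0.4611, -0.3527, 0.0924]
tool_rot: [-3.139, 0.002, 0.105]
wrist_force: [0.1, 0.4, 0.5]
finger_gap: 0.0147
gripper_force: 40.8
```

Run:
```python
from h import *
from workcell import *
s=state();print(s["position"],s["tool_rot"],s["finger_gap"],s["gripper_force"])
go(s,[.4636,-.3565,.04],.107);go(s,[.4636,-.3565,.0015],.107)
t=get_image("top")
cv2.imwrite("pics/top2.png",cv2.resize(t["color"][140:260,310:470,::-1],(800,600)))
```

```text
[ 0.46106003 -0.35268272  0.09237668] [-3.13863475e+00  2.00417491e-03  1.05220848e-01] 0.014718674270068607 40.7806795835495
go [0.022 0.042 0.524] spin -0.0006
go [0.023 0.043 0.909] spin -0.0006
```

View pics/top2.png

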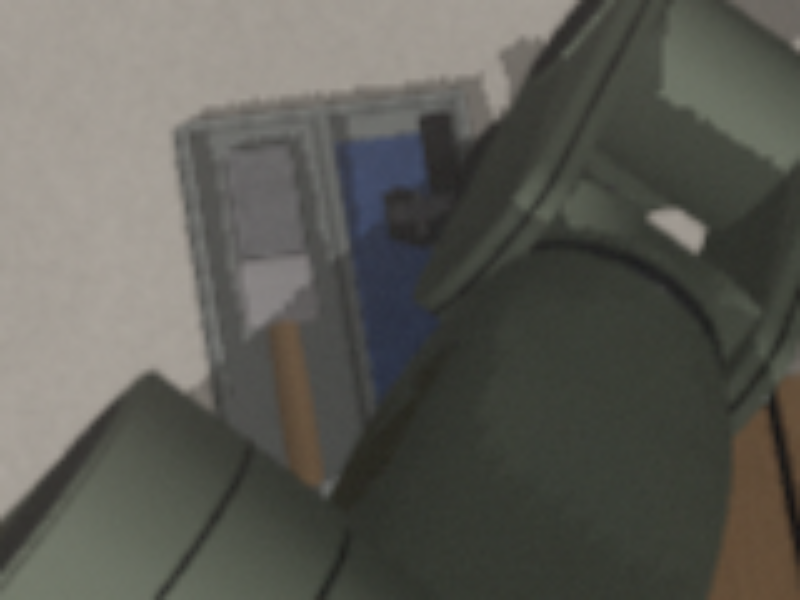

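Request:
step_arm --deltas '[0.02, 0.04, 0.25, 0, 0.02, 0.04, 0.5, 0, 0.02, 0.04, 0.7, 0, 0.02, 0.04, 0.8, 0, 0.02, 0.04, 0.86, 0, 0.02, 0.04, 0.9, 0, 0.02, 0.04, 0.9, 0]'

```text
t: 10.4
position: [0.4642, -0.3583, 0.0037]
tool_rot: [3.141, -0.0, 0.105]
wrist_force: [-0.8, -0.8, -1.1]
finger_gap: 0.0141
gripper_force: 40.8
```

Run:
```python
from h import *
from workcell import *
s=state();print(s["position"],s["tool_rot"],s["wrist_force"])
go(s,[.4636,-.3565,.0012],.107)
```

```text
[ 0.46424594 -0.35829242  0.00374031] [ 3.14135543e+00 -2.58475958e-04  1.05436323e-01] [-0.77802316 -0.77016753 -1.14186172]
go [-0.005 -0.019  0.025] spin -0.0005
```

Lower 2.5 mm, then release with a small opening and rise.

Request:
step_arm --deltas '[0, -0.01, 0.015, 0, 0, -0.02, 0.025, 0, 0, -0.02, 0.025, 0, 0, -0.02, 0.025, 0]'

```text
t: 10.8
position: [0.4639, -0.3566, 0.0013]
tool_rot: [3.141, -0.0, 0.105]
wrist_force: [0.3, 0.8, -1.2]
finger_gap: 0.0143
gripper_force: 40.8
```

Request:
step_arm --deltas '[0, 0, 0, 0, 0, 0, 0, 0, 0, 0, 0, 0, 0, 0, 0, 0]' --claw 155

```text
t: 11.2
position: [0.4639, -0.3566, 0.0011]
tool_rot: [3.141, -0.0, 0.105]
wrist_force: [0.2, -0.5, 0.3]
finger_gap: 0.0338
gripper_force: 0.0
```

Request:
step_arm --deltas '[0, 0, -0.1, 0, 0, 0, -0.3, 0, 0, 0, -0.6, 0, 0, 0, -1, 0, 0, 0, -1, 0]'

```text
t: 11.7
position: [0.4669, -0.359, 0.1073]
tool_rot: [3.133, -0.009, 0.105]
wrist_force: [0.6, -0.1, 0.0]
finger_gap: 0.0335
gripper_force: 0.0
```

Request:
step_arm --deltas '[0, 0, -0.5, 0, 0, 0, -1, 0, 0, 0, -1, 0]'

```text
t: 12.0
position: [0.4669, -0.359, 0.2087]
tool_rot: [3.131, -0.011, 0.105]
wrist_force: [0.6, 0.2, 1.6]
finger_gap: 0.0333
gripper_force: 0.0
```

Request:
step_arm --deltas '[0, -0.4, 0, 0, 0, -0.8, 0, 0, 0, -1, 0, 0, 0, -1, 0, 0]'

```text
t: 12.4
position: [0.4525, -0.2546, 0.2009]
tool_rot: [-3.141, 0.001, 0.108]
wrist_force: [-1.1, -0.8, 0.2]
finger_gap: 0.0335
gripper_force: 0.0
```

Request:
step_arm --deltas '[0, -0.4, 0, 0, 0, -0.8, 0, 0, 0, -1, 0, 0, 0, -1, 0, 0]'

```text
t: 12.8
position: [0.4426, -0.1564, 0.2009]
tool_rot: [-3.141, 0.0, 0.107]
wrist_force: [0.2, -0.8, -0.4]
finger_gap: 0.0334
gripper_force: 0.0
```

Run:
```python
from h import *
from workcell import *
import pickle
s=state();print(s["position"],s["tool_rot"],s["t"])
t=get_image("top");d={"top":t,"side":get_image("side")};pickle.dump(d,open("d2.pkl","wb"))
m=roi(hsv(t)[...,2]<38,375,150,425,250);v,u=np.nonzero(m);P=plane(t,np.c_[u,v],.018)[:,:2]
c,wh,a=cv2.minAreaRect(P.astype(np.float32)*1000);print(len(u),c,wh,a)
cv2.imwrite("pics/top3.png",np.hstack([cv2.resize(t["color"][140:260,310:470,::-1],(400,300)),cv2.resize(d["side"]["color"][110:200,250:370,::-1],(400,300))]))
```

```text
[ 0.44256417 -0.1564306   0.20091185] [-3.14143026e+00  2.46415268e-04  1.07486902e-01] 12.8
0 (0.0, 0.0) (0.0, 0.0) 0.0
```

View pics/top3.png

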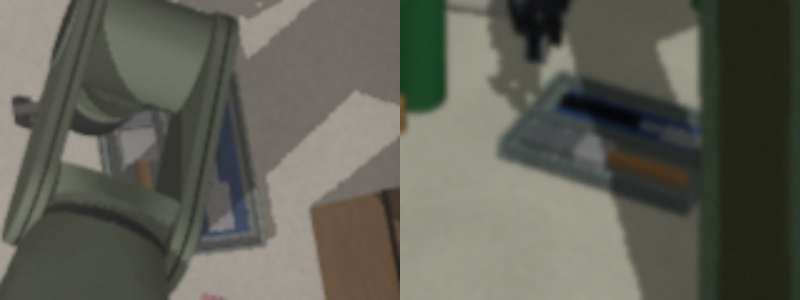

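The spatula lies inside the blue-pad compartment, handle over the pad in the side view (right half, 600,108). Next: catch and post positions, by numbers only.

Run:
```python
from h import *
import pickle
np.set_printoptions(precision=4,suppress=True)
t0=pickle.load(open("d0.pkl","rb"));t2=pickle.load(open("d2.pkl","rb"))
print("ray red,blue back-top",plane(t0["top"],[[232.9,110.8],[266.5,111.3]],.18))
B={"top":(200,95,300,160),"side":(150,120,245,200)}
for k,d in(("0",t0),("2",t2)):
  for n in d:
    C=cloud(d[n]);h,sa,v=[hsv(d[n])[...,i].astype(int) for i in range(3)]
    for nm,m in dict(red=((h<5)|(h>172))&(sa>120),blue=(h>105)&(h<130)&(sa>100)).items():
        P=C[roi(m,*B[n])];P=P[(P[:,2]>.155)&(P[:,2]<.19)]
        if len(P)<6: continue
        mid=(P[:,1].min()+P[:,1].max())/2;a=P[P[:,1]>mid];b=P[P[:,1]<=mid]
        print(k,n,nm,len(P),"tabs y",np.median(a[:,1]),np.median(b[:,1]),"x",np.percentile(P[:,0],[3,50,97]),"y",P[:,1].min(),P[:,1].max())
# post by side cam + spatula
for k,d in(("0",t0),("2",t2)):
    C=cloud(d["side"]);P=C[roi(hsv(d["side"])[...,2]<45,*B["side"])]
    P=P[(P[:,2]>.1)&(P[:,2]<.17)&(P[:,1]<.05)&(P[:,1]>-.05)&(P[:,0]<.62)&(P[:,0]>.54)];print(k,"post",len(P),P.mean(0) if len(P) else"")
s=t2["side"];V=hsv(s)[...,2];C=cloud(s)
m=(V<40)&(abs(C[...,2]-.015)<.02)&(C[...,0]>.4)&(C[...,0]<.57)&(C[...,1]<-.3)&(C[...,1]>-.42)
P=plane(s,np.argwhere(m)[:,::-1],.02)[:,:2];print("spat handle",len(P),cv2.minAreaRect(P.astype(np.float32)*1000))
```

```text
ray red,blue back-top [[0.6573 0.1018 0.18  ]
 [0.6542 0.0124 0.18  ]]
0 top red 42 tabs y 0.1199345317871581 0.08600466763054496 x [0.636  0.6446 0.6589] y 0.08310245366736904 0.121557917270361
0 top blue 42 tabs y 0.03006378969338805 -0.0024148003613435193 x [0.6318 0.6391 0.6538] y -0.005094874320337443 0.032681929528704336
0 side red 69 tabs y 0.12260779952300072 0.08877572189192995 x [0.6371 0.6443 0.6568] y 0.08433182260116023 0.12692273777593044
0 side blue 67 tabs y 0.0337374777497661 -0.0011925443393618895 x [0.6323 0.6421 0.6558] y -0.007146527926993551 0.03700665318779073
2 top red 42 tabs y 0.12011249109563596 0.08601865540810358 x [0.6362 0.6456 0.6585] y 0.0831245440979333 0.12147189864879898
2 top blue 39 tabs y 0.030078471351227275 -0.0033166926793364478 x [0.6321 0.6403 0.6537] y -0.004797159265034531 0.032794074031138036
2 side red 67 tabs y 0.12301051997809004 0.08911907095251503 x [0.637  0.6461 0.6583] y 0.0806262771308297 0.1260396886239501
2 side blue 67 tabs y 0.03372712221769636 -0.000921561770287016 x [0.6322 0.6418 0.6525] y -0.007579274513435763 0.036892001424696286
0 post 45 [ 0.5715 -0.0036  0.1286]
2 post 45 [ 0.5712 -0.0031  0.1275]
spat handle 138 ((457.766357421875, -352.0999755859375), (66.50040435791016, 128.2436065673828), 73.76968383789062)
```

Request:
step_arm --deltas '[0.25, -0.26, -0.1, 0, 0.5, -0.52, -0.1, 0, 0.76, -0.79, -0.1, 0, 0.76, -0.79, -0.1, 0]' --claw 75 --grip_force 20

```text
t: 13.3
position: [0.5133, -0.0701, 0.2107]
tool_rot: [-3.141, -0.002, 0.107]
wrist_force: [-0.3, -0.7, 0.5]
finger_gap: 0.0604
gripper_force: 0.0
```

Request:
step_arm --deltas '[0.25, -0.26, -0.1, 0, 0.5, -0.52, -0.1, 0, 0.76, -0.79, -0.1, 0, 0.76, -0.79, -0.1, 0]'

```text
t: 13.7
position: [0.5802, 0.0165, 0.2202]
tool_rot: [-3.141, -0.001, 0.107]
wrist_force: [-1.2, -0.3, 0.0]
finger_gap: 0.0598
gripper_force: 0.0
```

Request:
step_arm --deltas '[0.25, -0.26, -0.1, 0.02, 0.5, -0.52, -0.1, 0.045, 0.76, -0.79, -0.1, 0.045, 0.76, -0.79, -0.1, 0.045, 0.76, -0.79, -0.1, 0.045]'

```text
t: 14.2
position: [0.6447, 0.1002, 0.23]
tool_rot: [3.14, 0.002, -0.037]
wrist_force: [-0.4, 0.0, -0.8]
finger_gap: 0.0606
gripper_force: 0.0
```

```bash
cat > chk.py <<'E'
from h import *
from workcell import *
s=state();print(s["position"],s["tool_rot"],s["finger_gap"],s["t"]);go(s,[.646,.103,.138],-.035)
p=s["position"];t=get_image("side");C=cloud(t)
m=(abs(C[...,0]-p[0])<.05)&(abs(C[...,1]-p[1])<.07)&(C[...,2]>.19)&(C[...,2]<.26)&(hsv(t)[...,2]<60)
P=C[m];print("fingers",len(P),np.percentile(P,[1,50,99],axis=0).round(3).tolist())
t=get_image("top");v,u=np.nonzero(roi((hsv(t)[...,2]<60),375,150,425,250))
P=plane(t,np.c_[u,v],.018)[:,:2]
c,wh,a=cv2.minAreaRect(P.astype(np.float32)*1000) if len(u) else (0,0,0);print("spat",len(u),c,wh,a)
cv2.imwrite("pics/x.png",t["color"][...,::-1])
V=hsv(t)[...,2];print(V[158:236:4,375:422:2])
E
python3 chk.py
```

```text
[0.64471482 0.10023667 0.23004266] [ 3.13993970e+00  1.75114486e-03 -3.67848920e-02] 0.06061304328816169 14.2
go [ 0.013 -0.03   0.92 ] spin -0.0006
fingers 11 [[0.633, 0.066, 0.247], [0.642, 0.071, 0.255], [0.649, 0.141, 0.26]]
spat 208 (476.408935546875, -354.0816345214844) (102.5260238647461, 17.981813430786133) 5.760894298553467
[[123 123 124 121 121 123 120 120 111 104 105 102  99  90 118 121 124 119
  120 122 123 138 169 168]
 [ 85  84  84  83  82  82  84  84  86  87  87  88  83  70 100 121 121 122
  121 121 152 168 167 170]
 [ 87  88  87  87  87  87  86  81  81  82  84  81  87  67  90 120 120 120
  121 166 165 165 170 171]
 [ 84  81  79  79  78  69  50  50  51  77  78  78  81  73  74 110 122 135
  167 166 166 168 170 168]
 [ 77  85  79  80  79  75  47  51  50  76  79  78  80  82  68  98 120 142
  166 166 167 169 169 169]
 [ 71  80  78  79  80  79  55  47  49  58  77  79  80  82  77 119 121 124
  155 170 167 168 169 167]
 [ 72  83  80  78  78  75  71  48  50  50  80  79  76  89 106 110 113 123
  145 168 170 169 168 168]
 [ 79  76  84  80  79  79  77  47  50  47  67  75  91 100 
[... 555 characters left out ...]
84  78  74  82  91 110 108 106 108 140  96 109 108 105 112 116  95
  120 121 132 169 173 170]
 [ 85  86  85  83 104  77  92 113 128 144 133 142 140 120 105 107 112 105
  115 121 122 146 169 171]
 [ 85  85 111 100 115  79  89 107 121 141 142 142 139 121 107 103 107 112
  110 120 125 148 171 171]
 [ 95 119 118 110 105  95  79 109 104 142 142 142 140 142 105 105 110 118
   98 125 125 125 172 172]
 [ 86 119 119 115  99 105  75 107 105 137 141 143 141 140 114 106 104 108
  105 113 116 125 158 171]
 [ 87  98 118 119 104 114  81  99 109 121 141 143 143 141 126 110 110 111
  114 108 124 124 124 172]
 [ 96 118 118 118 112 107  94  86 111 112 104 115 122 117 119 114 110 102
  100  96 129 126 139 173]]
```

The spatula sits within 1–2 mm of its target on the pad. Descend onto the red catch and squeeze.

Request:
step_arm --deltas '[0.01, -0.03, 0, 0, 0.01, -0.03, 0.2, 0, 0.01, -0.03, 0.4, 0, 0.01, -0.03, 0.6, 0, 0.01, -0.03, 0.8, 0, 0.01, -0.03, 0.91, 0, 0.01, -0.03, 0.91, 0]'

```text
t: 15.0
position: [0.6447, 0.1042, 0.1386]
tool_rot: [3.141, 0.003, -0.037]
wrist_force: [-0.4, 0.2, -1.1]
finger_gap: 0.0599
gripper_force: 0.0
```

Request:
step_arm --deltas '[0, 0, 0, 0, 0, 0, 0, 0, 0, 0, 0, 0, 0, 0, 0, 0, 0, 0, 0, 0, 0, 0, 0, 0]' --claw 255 --grip_force 30

```text
t: 15.6
position: [0.6466, 0.1038, 0.1432]
tool_rot: [3.14, -0.004, -0.037]
wrist_force: [-3.4, -3.4, 7.3]
finger_gap: 0.0175
gripper_force: 31.5
```

Request:
step_arm --deltas '[0, 0, 0, 0, 0, 0, 0, 0, 0, 0, 0, 0, 0, 0, 0, 0]' --claw 75

```text
t: 16.0
position: [0.6458, 0.1052, 0.1399]
tool_rot: [-3.141, 0.0, -0.036]
wrist_force: [-0.8, 0.2, -0.3]
finger_gap: 0.0603
gripper_force: 0.0
```

Request:
step_arm --deltas '[0, 0, -0.2, 0, 0, 0, -0.4, 0, 0, 0, -0.7, 0, 0, 0, -0.9, 0, 0, 0, -0.9, 0]'

```text
t: 16.5
position: [0.6475, 0.1054, 0.2335]
tool_rot: [-3.14, -0.007, -0.036]
wrist_force: [-0.3, -0.1, -0.2]
finger_gap: 0.0603
gripper_force: 0.0
```

Request:
step_arm --deltas '[0, 0.4, 0, 0, 0, 0.8, 0, 0, 0, 0.9, 0, 0, 0, 0.9, 0, 0]'

```text
t: 16.9
position: [0.6421, 0.0138, 0.2287]
tool_rot: [-3.141, 0.002, -0.039]
wrist_force: [-0.8, 0.3, 0.3]
finger_gap: 0.0603
gripper_force: 0.0
```

```bash
cat > tabs.py <<'E'
from h import *
from workcell import *
np.set_printoptions(precision=4,suppress=True)
s=state();print(s["position"],s["tool_rot"],s["finger_gap"],s["t"]);go(s,[.643,.0135,.145],-.035)
B={"top":(200,95,300,160),"side":(150,120,245,200)}
for n in B:
    im=get_image(n);C=cloud(im);h,sa,v=[hsv(im)[...,i].astype(int) for i in range(3)]
    for nm,m in dict(red=((h<5)|(h>172))&(sa>120),blue=(h>105)&(h<130)&(sa>100)).items():
        P=C[roi(m,*B[n])];P=P[(P[:,2]>.155)&(P[:,2]<.19)]
        if len(P)<6: continue
        mid=(P[:,1].min()+P[:,1].max())/2;a=P[P[:,1]>mid];b=P[P[:,1]<=mid]
        print(n,nm,len(P),"tabs y",np.median(a[:,1]),np.median(b[:,1]),"z",np.max(P[:,2]))
    m=(h>5)&(h<15)&(sa>150);P=C[roi(m,*B[n])];print("orange xyz med",np.median(P,0))
E
python3 tabs.py
```

```text
[0.6421 0.0138 0.2287] [-3.1415  0.002  -0.0388] 0.060319973309201004 16.9
go [0.011 0.002 0.837] spin -0.0012
top red 50 tabs y 0.10967831466205175 0.09619613536821331 z 0.18334534030889094
orange xyz med [0.6228 0.1003 0.0762]
side red 64 tabs y 0.11298188832600536 0.09843170123763012 z 0.18125069689494988
side blue 71 tabs y 0.03320221378345789 -0.0014671208460055318 z 0.18035537825830739
orange xyz med [0.6214 0.0636 0.0671]
```

Both red tabs are squeezed by the full 10 mm, blue untouched. Next, blue.

Request:
step_arm --deltas '[0.01, 0, 0.2, 0, 0.01, 0, 0.4, 0, 0.01, 0, 0.6, 0, 0.01, 0, 0.8, 0, 0.01, 0, 0.85, 0, 0.01, 0, 0.85, 0]'

```text
t: 17.6
position: [0.6432, 0.0162, 0.1441]
tool_rot: [-3.141, 0.002, -0.035]
wrist_force: [-1.0, -0.3, 0.4]
finger_gap: 0.0605
gripper_force: 0.0
```

Request:
step_arm --deltas '[0, 0, 0, 0, 0, 0, 0, 0, 0, 0, 0, 0, 0, 0, 0, 0, 0, 0, 0, 0, 0, 0, 0, 0]' --claw 255

```text
t: 18.2
position: [0.6445, 0.0138, 0.1482]
tool_rot: [3.14, -0.004, -0.037]
wrist_force: [-3.1, -3.7, 6.4]
finger_gap: 0.0169
gripper_force: 31.4
```

Request:
step_arm --deltas '[0, 0, 0, 0, 0, 0, 0, 0, 0, 0, 0, 0, 0, 0, 0, 0]' --claw 75

```text
t: 18.6
position: [0.6436, 0.0152, 0.1449]
tool_rot: [-3.141, 0.0, -0.036]
wrist_force: [0.4, 0.1, 0.3]
finger_gap: 0.0604
gripper_force: 0.0
```

Request:
step_arm --deltas '[0, 0, -0.2, 0, 0, 0, -0.4, 0, 0, 0, -0.7, 0, 0, 0, -0.85, 0, 0, 0, -0.85, 0]'

```text
t: 19.1
position: [0.6449, 0.0152, 0.2327]
tool_rot: [-3.141, -0.006, -0.036]
wrist_force: [-0.2, 0.1, 0.3]
finger_gap: 0.0599
gripper_force: 0.0
```

Request:
step_arm --deltas '[-0.4, 0.1, 0, 0, -0.7, 0.2, 0, 0, -0.7, 0.2, 0, 0, -0.7, 0.2, 0, 0]'

```text
t: 19.5
position: [0.5724, -0.0024, 0.2294]
tool_rot: [-3.141, 0.001, -0.037]
wrist_force: [-0.4, 0.2, -0.6]
finger_gap: 0.06
gripper_force: 0.0
```

```bash
python3 tabs.py
python3 - <<'E'
from h import *
from workcell import *
d=get_image("side");C=cloud(d);P=C[roi(hsv(d)[...,2]<50,150,120,245,200)]
P=P[(P[:,2]>.08)&(P[:,2]<.17)&(P[:,1]<.05)&(P[:,1]>-.05)&(P[:,0]<.62)&(P[:,0]>.54)];print("post",len(P),P.mean(0))
go(state(),[.576,-.008,.125],-.035)
E
```

```text
[ 0.5724 -0.0024  0.2294] [-3.1415  0.0006 -0.0365] 0.060017440926681695 19.5
go [ 0.7   -0.185  0.843] spin -0.0005
top red 47 tabs y 0.10973349303858293 0.09533039300093012 z 0.1847664272640479
orange xyz med [0.6197 0.0692 0.0711]
side red 63 tabs y 0.11320118671293866 0.09839897030810119 z 0.18324766896926348
side blue 63 tabs y 0.022441073477758033 0.008845448013035995 z 0.18210610068910882
orange xyz med [0.6211 0.064  0.0671]
post 66 [ 0.57244041 -0.00354915  0.11783111]
go [0.025 0.057 1.044] spin -0.0003
```

Both catches are squeezed. Descend on the post and grip it.

Request:
step_arm --deltas '[0.03, 0.06, 0.2, 0, 0.03, 0.06, 0.4, 0, 0.03, 0.06, 0.6, 0, 0.03, 0.06, 0.8, 0, 0.03, 0.06, 1, 0, 0.03, 0.06, 1, 0]'

```text
t: 20.25
position: [0.5744, -0.0083, 0.1268]
tool_rot: [3.142, 0.006, -0.036]
wrist_force: [-0.5, -0.1, 0.0]
finger_gap: 0.0602
gripper_force: 0.0
```

Request:
step_arm --deltas '[0, 0, 0.1, 0, 0, 0, 0.22, 0, 0, 0, 0.22, 0]'

```text
t: 20.55
position: [0.5749, -0.0085, 0.1066]
tool_rot: [3.141, 0.003, -0.036]
wrist_force: [-0.6, -0.2, 0.1]
finger_gap: 0.0601
gripper_force: 0.0
```

Request:
step_arm --deltas '[0, 0, 0, 0, 0, 0, 0, 0, 0, 0, 0, 0, 0, 0, 0, 0, 0, 0, 0, 0]' --claw 255 --grip_force 60

```text
t: 21.05
position: [0.5764, -0.008, 0.1088]
tool_rot: [-3.141, -0.002, -0.037]
wrist_force: [1.1, 4.1, 2.5]
finger_gap: 0.0145
gripper_force: 58.5
```

Run:
```python
from h import *
from workcell import *
s=state();p=s["position"];yaw=s["tool_rot"][2];print(p,yaw,s["q"],s["wrist_force"])
a=-.035;Rz=lambda a:np.array([[np.cos(a),-np.sin(a)],[np.sin(a),np.cos(a)]])
r=Rz(a)@[-.045,-.17];h=p[:2]-r;print("hinge",h)
Rt=R.from_euler("xyz",s["tool_rot"]).as_matrix()
for g in np.arange(.1,1.61,.1):
    d=(Rz(-g)@r)-r; print(round(g,2),np.round((Rt.T@[d[0],d[1],0])/.1,3)[:2],np.round(p[:2]+d,3))
```

```text
[ 0.57638035 -0.00799494  0.108788  ] -0.03653626670912713 [-3.43600682e-02  4.10050488e-01  1.72162152e+00  1.10837173e-03
  1.00785598e+00  1.57238101e+00] [1.14279989 4.14749012 2.54260281]
hinge [0.62730158 0.16032627]
0.1 [-0.168 -0.053] [ 0.56  -0.002]
0.2 [-0.329 -0.123] [0.544 0.005]
0.3 [-0.483 -0.208] [0.529 0.015]
0.4 [-0.627 -0.308] [0.515 0.025]
0.5 [-0.761 -0.423] [0.502 0.037]
0.6 [-0.882 -0.55 ] [0.49 0.05]
0.7 [-0.99  -0.688] [0.48  0.064]
0.8 [-1.084 -0.837] [0.471 0.08 ]
0.9 [-1.163 -0.994] [0.464 0.096]
1.0 [-1.225 -1.158] [0.458 0.112]
1.1 [-1.271 -1.328] [0.454 0.129]
1.2 [-1.3   -1.501] [0.452 0.147]
1.3 [-1.311 -1.677] [0.451 0.164]
1.4 [-1.305 -1.853] [0.453 0.182]
1.5 [-1.281 -2.027] [0.456 0.199]
1.6 [-1.24  -2.198] [0.461 0.216]
```

Request:
step_arm --deltas '[-0.08, -0.02, 0, 0, -0.17, -0.05, 0, 0, -0.33, -0.12, 0, 0, -0.48, -0.21, 0, 0, -0.63, -0.31, 0, 0, -0.76, -0.42, 0, 0, -0.88, -0.55, 0, 0, -0.99, -0.69, 0, 0]'

```text
t: 21.85
position: [0.478, 0.0622, 0.1086]
tool_rot: [3.138, 0.001, -0.036]
wrist_force: [-1.1, -5.5, 5.5]
finger_gap: 0.0143
gripper_force: 59.8
```

```bash
cat > arc.py <<'E'
from h import *
from workcell import *
s=state();p=s["position"];h=np.array([.6273,.1603]);r=p[:2]-h
g0=np.arctan2(-.17,-.045)-.035-np.arctan2(r[1],r[0]);g0=(g0+np.pi)%(2*np.pi)-np.pi
print(p,"g",g0,"r",np.hypot(*r),s["finger_gap"],s["gripper_force"],s["wrist_force"],s["tool_rot"],s["t"])
Rt=R.from_euler("xyz",s["tool_rot"]).as_matrix();r0=np.array([-.045,-.17])
Rz=lambda a:np.array([[np.cos(a),-np.sin(a)],[np.sin(a),np.cos(a)]])
for g in np.arange(.7,1.56,.1):
    d=h+Rz(-.035-g)@r0-p[:2];print(round(g,2),np.round((Rt.T@[d[0],d[1],0])/.1,3)[:2])
E
python3 arc.py
```

```text
[0.47795559 0.062233   0.10863547] g 0.6959895844788644 r 0.17866418334609846 0.014252492792933292 59.7652941942215 [-1.13879823 -5.50366649  5.53058653] [ 3.13772350e+00  5.10386567e-04 -3.64334215e-02] 21.85
0.7 [ 0.019 -0.022]
0.8 [-0.075 -0.171]
0.9 [-0.154 -0.328]
1.0 [-0.216 -0.492]
1.1 [-0.262 -0.662]
1.2 [-0.291 -0.835]
1.3 [-0.302 -1.011]
1.4 [-0.295 -1.186]
1.5 [-0.271 -1.361]
```

Request:
step_arm --deltas '[-0.04, -0.1, 0, 0, -0.09, -0.17, 0, 0, -0.16, -0.33, 0, 0, -0.22, -0.49, 0, 0, -0.27, -0.66, 0, 0, -0.3, -0.83, 0, 0, -0.3, -0.92, 0, 0, -0.3, -0.92, 0, 0]'

```text
t: 22.65
position: [0.4471, 0.156, 0.1083]
tool_rot: [3.138, 0.01, -0.036]
wrist_force: [-12.1, -3.7, 15.8]
finger_gap: 0.0144
gripper_force: 60.8
```

```bash
python3 arc.py
```

```text
[0.44706025 0.1559972  0.10825998] g 1.2531573420699704 r 0.1802911035112831 0.014409973675902582 60.78131139278412 [-12.08637752  -3.69011169  15.75813689] [ 3.13757027  0.01036676 -0.03604398] 22.65
0.7 [0.361 0.904]
0.8 [0.268 0.755]
0.9 [0.189 0.598]
1.0 [0.127 0.434]
1.1 [0.081 0.264]
1.2 [0.052 0.09 ]
1.3 [ 0.041 -0.085]
1.4 [ 0.048 -0.261]
1.5 [ 0.072 -0.435]
```

Request:
step_arm --deltas '[0.03, -0.08, 0, 0, 0.05, -0.17, 0, 0, 0.06, -0.26, 0, 0, 0.07, -0.35, 0, 0, 0.08, -0.43, 0, 0, 0.08, -0.43, 0, 0, 0.08, -0.43, 0, 0]'

```text
t: 23.35
position: [0.4536, 0.1994, 0.1082]
tool_rot: [3.14, 0.017, -0.037]
wrist_force: [-21.4, 2.8, 17.8]
finger_gap: 0.0146
gripper_force: 61.0
```

Request:
step_arm --deltas '[0, 0, 0, 0, 0, 0, 0, 0, 0, 0, 0, 0, 0, 0, 0, 0]'

```text
t: 23.75
position: [0.4536, 0.1992, 0.1082]
tool_rot: [3.14, 0.017, -0.037]
wrist_force: [-19.7, 4.0, 18.5]
finger_gap: 0.0144
gripper_force: 61.0
```

```bash
python3 arc.py|head -1; python3 tabs.py
python3 - <<'E'
from h import *
from workcell import *
t=get_image("side");C=cloud(t);h,sa,v=[hsv(t)[...,i].astype(int) for i in range(3)]
P=C[roi((h>5)&(h<15)&(sa>150),130,120,260,240)];P=P[(P[:,2]>.03)&(P[:,2]<.14)&(P[:,0]>.3)&(P[:,0]<.7)&(P[:,1]>0)]
vx=cv2.fitLine(P[:,:2].astype(np.float32),cv2.DIST_HUBER,0,.01,.01).ravel();print(len(P),vx,P.min(0),P.max(0))
t=get_image("top");v,u=np.nonzero(roi((hsv(t)[...,2]<60),375,150,425,250))
P=plane(t,np.c_[u,v],.018)[:,:2]
print(len(u), cv2.minAreaRect(P.astype(np.float32)*1000) if len(u) else "")
E
```

```text
[0.45360039 0.1992404  0.10817517] g 1.4975615534566202 r 0.17801097615620082 0.014356706239836182 61.03180468082428 [-19.68436933   3.95077778  18.49577392] [ 3.13958599  0.01650353 -0.03733904] 23.75
[0.4536 0.1992 0.1082] [ 3.1396  0.0165 -0.0373] 0.014356706239836182 23.75
go [ 1.956  1.786 -0.397] spin -0.0007
top red 47 tabs y 0.1096536946176326 0.09625361488676573 z 0.18407870698993745
top blue 37 tabs y 0.021752471680835047 0.007160973857269486 z 0.1834132999237854
orange xyz med [0.5716 0.1568 0.1307]
side red 61 tabs y 0.1125950675983668 0.09828234006128345 z 0.1817397674447614
orange xyz med [0.5816 0.1617 0.1034]
591 [0.99973774 0.02290066 0.5519015  0.16055925] [0.43169459 0.14495248 0.03000294] [0.62021823 0.21718247 0.13561209]
217 ((476.4285888671875, -354.3085632324219), (103.28168487548828, 18.171314239501953), 6.1620869636535645)
```

Request:
step_arm --deltas '[0.015, 0, 0, 0, 0.03, 0, -0.01, 0, 0.03, 0, -0.015, 0, 0.03, 0, -0.015, 0, 0.03, 0, -0.015, 0, 0.03, 0, -0.015, 0]'

```text
t: 24.55
position: [0.4533, 0.1988, 0.1083]
tool_rot: [3.138, 0.024, -0.038]
wrist_force: [-26.2, 4.4, 14.7]
finger_gap: 0.0144
gripper_force: 60.6
```

```bash
python3 arc.py|head -1
```

```text
[0.45331077 0.19877252 0.1082643 ] g 1.4946439267253409 r 0.17819199562721558 0.014448165478428343 60.59137165546417 [-26.16740274   4.41899004  14.67799149] [ 3.13817284  0.02383371 -0.03787823] 24.55
```

Request:
step_arm --deltas '[-0.03, 0, 0, 0, -0.06, 0, -0.01, 0, -0.09, 0, -0.02, 0, -0.1, 0, -0.03, 0, -0.1, 0, -0.03, 0, -0.1, 0, -0.03, 0, -0.1, 0, -0.03, 0]'

```text
t: 25.25
position: [0.4535, 0.198, 0.1085]
tool_rot: [3.137, 0.005, -0.035]
wrist_force: [4.8, -2.4, -24.5]
finger_gap: 0.0146
gripper_force: 59.5
```

```bash
python3 arc.py|head -1; python3 -c "from workcell import *;print(state()['dq'])"
```

```text
[0.45349677 0.19797489 0.10854752] g 1.4904903912102903 r 0.17783970072326158 0.014593957085306884 59.50270056724548 [  4.75178334  -2.38789883 -24.52463601] [ 3.13685534  0.00518864 -0.03545474] 25.25
[ 0.00168226  0.00157998  0.00148602 -0.00112929  0.00110412 -0.00027323]
```

Request:
step_arm --deltas '[0, 0, 0.01, 0, 0, 0, 0.02, 0, 0, 0, 0.02, 0, 0, 0, 0.02, 0, 0, 0, 0.02, 0, 0, 0, 0.02, 0]'

```text
t: 25.85
position: [0.4538, 0.1989, 0.1086]
tool_rot: [3.139, 0.003, -0.036]
wrist_force: [4.7, -2.2, -26.3]
finger_gap: 0.0147
gripper_force: 59.6
```

```bash
python3 arc.py|head -1; python3 -c "
from workcell import *
print(state()['dq']);print(sign_off())"
```

```text
[0.4538054  0.19891532 0.10857137] g 1.4960292174379646 r 0.17774003366395394 0.014668573477200107 59.560396671295166 [  4.65878413  -2.24048527 -26.26270134] [ 3.13901545  0.00342904 -0.03609029] 25.85
[ 1.32150514e-03 -1.33762248e-03 -1.87823289e-04 -1.91555998e-04
  6.66439022e-04 -2.58596588e-05]
the job is handed in; nothing more can be done
None
```

The job is handed in, verdict not shown: the spatula is on the blue pad, the red then blue catch is fully squeezed, and the gripper is holding the gate at about 1.5 rad (26 s of the 72 s used).

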